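Set the seating screw of the bench screw press

TASK

Slide the carriage with the consolidation ring and steel cap by its knob all the way into the bench screw press, up to the stop under the screw. Then turn the wing-headed thumbscrew clockwise until it seats on the steel cap, back it off a quarter turn so the cap is free of load, and finish while still gripping the wing and holding it there, so that a colleague can do up the brass lock nut below it. The cap must stay standing in the ring, and the hex key, tin and brass weight lying about must be left alone.

Things in the scene. Friction and masses are not known exactly. Their poses are not given: they have to be found in the camera images.
- press: Fixed grey C-frame screw press, base 166 x 250 x 12 mm. Origin on the worktop under the vertical screw axis; column at +x; its arm spans the slideway at z 88 to 122 mm (54 mm wide; brass lock nut on top to 129). Slideway along y, floor z = 12 mm, between two lipped rails (x = +-42 to +-62 mm, tops at 26 mm) over the carriage; mouth at +y (rails end at y = 170 mm), steel stop at the -y end.
- carriage: Loose aluminium plate 96 x 190 x 8 mm in the slideway, 2 mm play, axes along the press's; origin on its underside below the ring's middle. Starts 75 to 105 mm out along the press's +y; home against the stop when its origin is at y = 0 of the press. Fixed on it are the steel consolidation ring (70 mm across, 25 high) and in it a steel dummy disc 18 mm high. It slides with a few newtons.
- carriage_knob (a point): Middle of the black upright cylindrical pull knob at the carriage's outer end, 24 mm across and 28 mm high, on the carriage at y = 122 mm, 42 mm above the plate's underside. It can be gripped from above in any yaw.
- steel_cap: Turned steel loading cap, 44 mm across, 32 mm high, with a raised 24 mm boss; it stands loose on the dummy disc inside the ring (6 mm play); origin at the centre of its underside, its top 70 mm above the worktop.
- screw_foot: Steel swivel foot at the lower end of the press screw, 18 mm across; origin at the centre of its lower face; it rises and falls with the screw but does not turn. With it go the screw and its wing.
- thumbscrew (a joint): Angle of the press screw, rad: 0 when its foot is hard on the steel cap and it turns no further; grows as it is backed off, anticlockwise from above (the screw rises 8 mm a full turn). Starts at 2.4 to 4.0. Turning takes about 0.06 N m; it stays where left.
- wing (a point): Middle of the wing head, on the screw axis, 168 mm above the worktop when seated; turns with the screw. The wing is an upright flat dark steel bar, 67 mm long (point x), 12 mm thick (point y), about 26 mm high; a 22 mm round collar lies 14 to 25 mm below this point, the lock nut 38 mm below (seated). Grip it from above across the 12 mm, closing along point y.
- hex_key: Bystander: black L-shaped hex key, 93 x 31 x 7 mm, lying on the worktop; origin at its middle.
- moisture_tin: Bystander: round aluminium tin, 54 mm across, 32 mm high; origin under its centre.
- brass_weight: Bystander: brass weight with a knob, 30 mm across, 40 mm high; origin under its centre.

How it is judged:
By the outcome, as a careful person would: the job done as asked, in the order asked, and still so for the second after the job is handed in, while the arm keeps its last pose, push and grip.
It also fails if it takes over 64 s, if anything falls off the work surface, if the arm or the gripper's body presses on something with over 40 N, if the wrist force passes 120 N, or if a joint passes its speed limit or range.

ROBOT

A 7-joint arm with a two-finger parallel gripper is mounted at the origin on a cart in front of the work surface, level with it; the furniture and walls round the work are solid. World frame = base frame: x ahead of the robot, y to its left, z up, the work surface at z = 0. Lengths are in mm, angles in rad, forces in N, time in s.
With the tool pointing down it reaches from about 400 to 875 mm from the base axis. Payload 4.4 kg.
Tool frame: the origin (TCP) lies midway between the tips of the shut fingers; the grasp point (between the pads) lies 19 mm behind it (ctrl.grip_point_offset is the distance from the TCP to the grasp point, in mm); z points along the fingers, y is the line along which they close (so a half turn about z gives the same grasp; the last joint's range is limited). The gripper opens to 85 mm and grips with 20 to 120 N. Pads are 22 mm wide; open, the fingers measure 114 mm over their backs; the gripper's body (76 mm by 85 mm) begins 54 mm behind the grasp point. The pads swing forward as they close: fully open they stand 13 mm farther back than shut.
Start: joints at [1.237, 0.628, 0.038, 1.517, -0.027, 0.996, -0.02], TCP at [172.024, -626.838, 231.313] pointing down, gripper open.
Joint ranges: [-3.06, 3.06], [-0.37, 2.12], [-1.25, 1.32], [0.18, 2.47], [-1.1, 4.24], [0.23, 1.98], [-2.94, 2.94]. Speed limits (rad/s): [2.57, 2.57, 3.14, 3.14, 3.14, 3.14, 3.14].

INTERFACE

Orientations are given as [roll, pitch, yaw] about the fixed x, y, z axes, in that order (R = Rz(yaw) Ry(pitch) Rx(roll)).
In Python, from cell import ctrl, get_image, calibration, finish_job gives the robot as it stands (ctrl), with the cameras as plain functions and the job as plain functions.
- The arm moves only by the shell command python3 nudge.py, which reads ROWS from standard input. ROWS is one flat JSON list of numbers that holds 1 to 12 rows one after another, with no inner brackets; each row has 7 numbers: dx, dy, dz in mm, then a rotation vector rx, ry, rz in rad, then the finger opening in mm; each row shifts and turns the commanded pose from where the row before left it, along the tool's axes as they then stand; what a row does not reach is not made up. A row lasts 1/10 s, in which the tool goes at most 50 mm and 0.15 rad, less where a joint would pass 70% of its speed; a pose out of reach is approached as far as the arm can. The fingers move at their own pace and stop on an object; the grip force is fixed at half the most. Time passes only in rows, so rows that do not move let the fingers close. It prints the time, the measured TCP pose, the force, the opening and the grip force at its end. Input that does not fit is refused with a message, and nothing moves.
- ctrl.read_state(): the state, without advancing time (a new reading comes with each control period).
- get_image(name): name is "scene" or "top" or "wrist"; returns the picture (384x512x3 uint8, blue, green, red); there is no depth.
- calibration(name): a dict with "fx", "fy", "cx", "cy" (pixels), "rvec" (rotation vector, rad) and "tvec" (3), from world to camera coordinates, as OpenCV has them; the wrist camera has in their place "hand_eye" (4x4, takes a point from camera to tool coordinates, whose origin is the TCP and whose axes are the flange's). Camera axes: x right, y down, z forward; pixel columns grow to the right and rows downward; lengths in mm; the calibration is good to about 2 mm. The wrist camera is an equidistant fisheye: a pixel r from the principal point sees the ray r / f radians off the axis. A picture is of the moment at which its call begins: read the wrist's pose just before it. calibration takes no time and is no camera call.
- finish_job(): hands the job in; it is judged then, once.
The state is a dict: "clock": time; "qpos": joint angles; "qd": joint speeds; "tau": joint torques, N m; "eef_pos": TCP position; "tool_rot": TCP orientation; "force": force on the tool from outside, world axes, zero at the start; "torque": the same for the moment, N m; "width": finger opening in mm; "gripper_force": force on a finger pad.
Only numpy, scipy, OpenCV 4.12 (cv2) and the standard library are available. Lean on these libraries where they do the work, as an engineer would, in place of code of your own. Each camera call takes 0.05 s, during which the arm holds its last target. There are 200 camera calls.

## Working session

There is one attempt and no reset: what is moved stays moved. The work goes in short steps, Python scripts to look and compute and a shell command to move; the robot and the scene stay as the last step left them, time stands still between calls to the robot, and variables do not carry over. Pictures are saved under pics/ and viewed, at most 10 in all, crops included, and the job is handed in when it is done.

```bash
ls; mkdir -p pics; python3 - <<'E'
from cell import ctrl, get_image, calibration, finish_job
import cv2
s=ctrl.read_state(); print(s)
for n in("scene","top"):
    cv2.imwrite(f"pics/{n}0.png",get_image(n)); print(calibration(n))
print(calibration("wrist"), ctrl.grip_point_offset)
E
```

```text
cell.py
nudge.py
pics
{'clock': 0.0, 'qpos': array([ 1.23717018,  0.62931258,  0.03840599,  1.51837062, -0.0269969 ,
        0.99629521, -0.01999367]), 'qd': array([ 4.01525026e-04,  4.59837992e-04, -1.86311997e-04, -1.44423327e-03,
        1.69031408e-03,  8.50693368e-04, -9.66542265e-05]), 'tau': array([ 4.73117984e-05, -5.63406265e+01,  1.22614134e+00, -1.93445116e+01,
        1.10312647e-02,  1.05050279e-02,  4.85128191e-05]), 'eef_pos': array([ 171.89595769, -626.21298447,  230.40933353]), 'tool_rot': array([-3.13972366e+00,  4.43363440e-06,  2.67863198e-01]), 'force': array([ 0.34674716, -0.5912397 , -0.13734162]), 'torque': array([ 0.02215209, -0.02664705, -0.04064004]), 'gripper_force': 0.0, 'width': 85.67277012565296}
{'fx': 389.70406409688934, 'fy': 389.70406409688934, 'cx': 257.59951479455214, 'cy': 190.48025745978995, 'rvec': array([ 2.0196907 , -0.47459995,  0.27857263]), 'tvec': array([-372.38589015,  298.55741027,  613.92904553])}
{'fx': 387.1089782649461, 'fy': 387.1089782649461, 'cx': 259.4614942719052, 'cy': 196.83275965805745, 'rvec': array([ 2.09269778, -2.13893374,  0.1948201 ]), 'tvec': array([ 163.18006427,  490.61838611, 1036.4952336 ])}
{'fx': 297.3186396354542, 'fy': 297.3186396354542, 'cx': 253.59185902023475, 'cy': 191.44786759511337, 'hand_eye': array([[-7.55933115e-04, -9.57396904e-01, -2.88774302e-01,
         7.36334602e+01],
       [ 9.99999377e-01, -4.86540343e-04, -1.00466151e-03,
         3.44038258e-01],
       [ 8.21359472e-04, -2.88774881e-01,  9.57396675e-01,
        -1.42588555e+02],
       [ 0.00000000e+00,  0.00000000e+00,  0.00000000e+00,
         1.00000000e+00]])} 18.700000000000003
```

View pics/scene0.png

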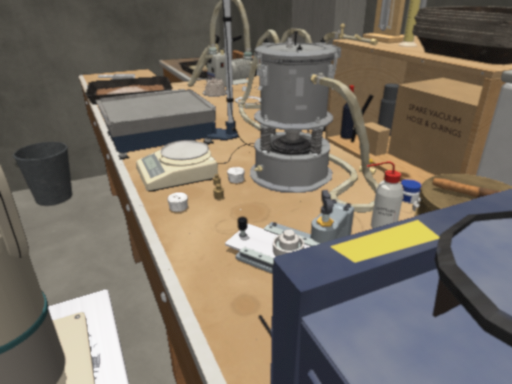

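View pics/top0.png

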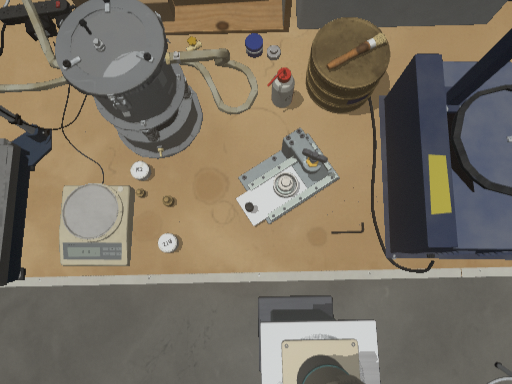

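The scene view shows the knob at (242,224), the ring and cap at (288,240) and the press wing at about (327,205), with the press partly hidden by the blue box. The top view shows the knob at (249,207), the cap at (286,184) and the wing at about (315,155). The tin, weight and hex key are all clear of the press. Next I'll enlarge crops of both.

```bash
python3 - <<'E'
import cv2,numpy as np
a=cv2.imread("pics/scene0.png")[180:280,220:360]; b=cv2.imread("pics/top0.png")[120:230,230:345]
a=cv2.resize(a,None,fx=5.5,fy=5.5,interpolation=2)[:, :]; b=cv2.resize(b,None,fx=5,fy=5,interpolation=2)
cv2.imwrite("pics/c1.png",a); cv2.imwrite("pics/c2.png",b); print(a.shape,b.shape)
E
cat > h.py <<'E'
from cell import ctrl, get_image, calibration, finish_job
import cv2,numpy as np
from scipy.spatial.transform import Rotation as R
def ray(n,u,v,s=None):
    c=calibration(n)
    if n!="wrist":
        r=R.from_rotvec(c["rvec"]).as_matrix(); d=r.T@[(u-c["cx"])/c["fx"],(v-c["cy"])/c["fy"],1]
        return -r.T@c["tvec"], d/np.linalg.norm(d)
    x,y=u-c["cx"],v-c["cy"]; rr=np.hypot(x,y)+1e-9; t=rr/c["fx"]
    d=np.array([np.sin(t)*x/rr,np.sin(t)*y/rr,np.cos(t)]); H=c["hand_eye"]
    T=R.from_euler("xyz",s["tool_rot"]).as_matrix()
    return s["eef_pos"]+T@H[:3,3], T@H[:3,:3]@d
def plane(o,d,z): return o+d*(z-o[2])/d[2]
def tri(*rs):
    A=sum(np.eye(3)-np.outer(d,d) for o,d in rs); b=sum((np.eye(3)-np.outer(d,d))@o for o,d in rs)
    p=np.linalg.solve(A,b); return p,[round(float(np.linalg.norm(np.cross(p-o,d))),1) for o,d in rs]
def proj(n,p,s=None):
    c=calibration(n)
    if n!="wrist":
        q=R.from_rotvec(c["rvec"]).as_matrix()@p+c["tvec"]; return q[:2]/q[2]*c["fx"]+[c["cx"],c["cy"]]
    H=c["hand_eye"];T=R.from_euler("xyz",s["tool_rot"]).as_matrix()
    q=H[:3,:3].T@(T.T@(p-s["eef_pos"])-H[:3,3]); t=np.arctan2(np.hypot(*q[:2]),q[2])
    return q[:2]/np.hypot(*q[:2])*t*c["fx"]+[c["cx"],c["cy"]]
E
```

```text
(550, 770, 3) (550, 575, 3)
```

View pics/c1.png

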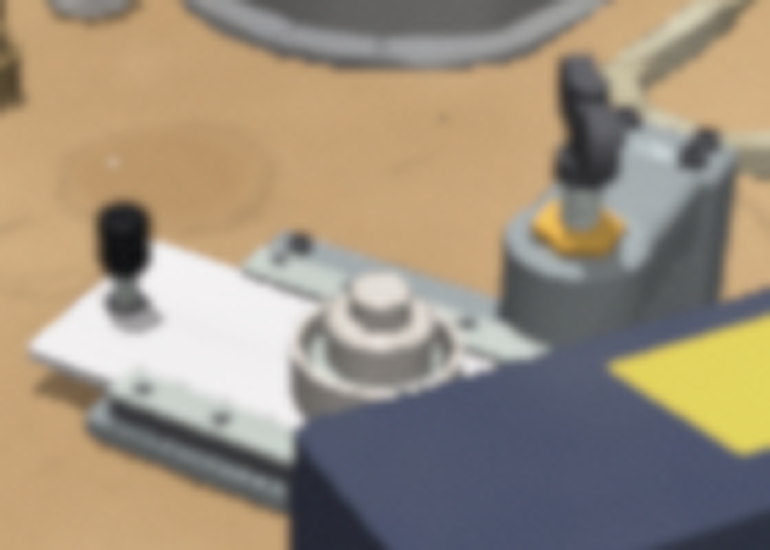

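View pics/c2.png

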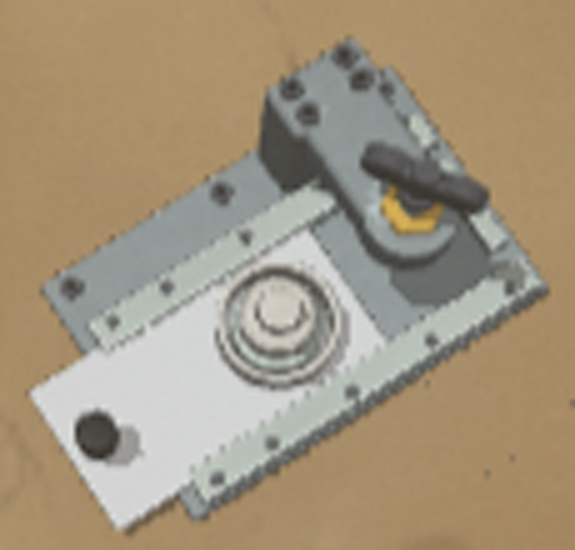

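In the crops the knob's top is at c1 (124,218) and c2 (97,436), and the cap boss top at c1 (380,290) and c2 (281,308). The wing's middle is at c1 (587,115) and c2 (428,176), with its ends in c2 at about (378,158) and (480,193). The column is up-left and the mouth down-left.

```bash
python3 - <<'E'
from h import *
f=lambda x,y:("scene",(x+.5)/5.5-.5+220,(y+.5)/5.5-.5+180)
g=lambda x,y:("top",(x+.5)/5-.5+230,(y+.5)/5-.5+120)
for n,a,b in(("knobtop",(124,218),(97,436)),("boss",(380,288),(281,308)),("wing",(588,115),(428,176)),("nut",(578,225),(411,207))):
    print(n,*[np.round(x,1) for x in tri(ray(*f(*a)),ray(*g(*b)))])
P=lambda z,x,y:plane(*ray(*g(x,y)),z)[:2]
k=P(68,97,436);b=P(70,281,308);w=P(168+4,428,176);print("planes",k,b,w)
w1,w2=P(172,370,155),P(172,485,197);d=w2-w1
print("len",np.hypot(*d),"wingyaw",np.arctan2(d[1],d[0]))
d=k-b;print("press y dir from knob-boss",np.arctan2(d[1],d[0]),np.hypot(*d))
for p,q in (((330,200),(97,348)),((520,290),(205,515)),((290,228),(60,385))): 
    d=P(26,*q)-P(26,*p);print("rail",np.arctan2(d[1],d[0]),np.hypot(*d))
s=ctrl.read_state();print("hex",plane(*ray("top",348,230),3),"tin",plane(*ray("top",168,243),32))
E
```

```text
knobtop [464.5 181.4  63.7] [0.7 0.7]
boss [531.3  78.9  70.5] [0.9 0.9]
wing [572.8   9.5 174.3] [1.5 1.5]
nut [572.3  11.5 126.4] [0.3 0.3]
planes [463.09020916 181.49193808] [532.20045084  78.53360485] [574.84676736   8.48480209]
len 61.58229985710651 wingyaw -1.9619624595811291
press y dir from knob-boss 2.161961686192503 124.00259629378299
rail 2.1258405239052145 161.35248651155467
rail 2.1703308796651237 224.0304471775024
rail 2.1589106025565523 162.01402031740832
hex [400.25952165 -98.97286138   3.        ] tin [371.99489839 410.23081537  32.        ]
```

Heights check out: boss 70.5 against 70, wing about 174 against 171–173, nut 126 against 122–129. The screw axis is at about (572.5,10.5) and press +y points along 2.16 rad. Next I'll measure the blue machine between the start pose and the press.

```bash
python3 - <<'E'
from h import *
for a,b in (((333,240),(429,156)),((415,221),(429,156)),((440,235),(431,214)),((352,261),(431,214)),((415,221),(446,154)),((440,235),(452,213)),((333,240),(431,214)),((352,261),(452,213)),((276,258),(388,250)),((276,258),(417,52))):
    print(a,b,*[np.round(x,1) for x in tri(ray("scene",*a),ray("top",*b))])
for z in (0,200,300): print(z,[np.round(plane(*ray("top",*p),z)[:2]) for p in((388,250),(385,97),(417,52),(425,250),(335,375),(439,52),(456,248))])
print(plane(*ray("top",256,278),0))
E
```

```text
(333, 240) (429, 156) [ 482.8 -204.9  270. ] [54.6 54.6]
(415, 221) (429, 156) [ 533.3 -230.2  275.4] [0.9 0.9]
(440, 235) (431, 214) [ 446.  -262.7  288.3] [60.1 60.1]
(352, 261) (431, 214) [ 414.9 -236.9  253.4] [9.9 9.9]
(415, 221) (446, 154) [ 521.7 -251.   295. ] [11.8 11.8]
(440, 235) (452, 213) [ 434.1 -287.3  308.2] [45.8 45.8]
(333, 240) (431, 214) [ 404.8 -221.2  279.3] [2.5 2.5]
(352, 261) (452, 213) [ 402.9 -264.3  280.2] [0.8 0.8]
(276, 258) (388, 250) [ 348.8 -148.6  217.7] [20. 20.]
(276, 258) (417, 52) [ 533.6 -159.5  323. ] [195.4 195.4]
0 [array([ 341., -209.]), array([ 807., -239.]), array([ 956., -352.]), array([ 339., -314.]), array([ 12., -40.]), array([ 954., -421.]), array([ 343., -402.])]
200 [array([ 331., -146.]), array([ 714., -170.]), array([ 836., -263.]), array([ 329., -232.]), array([61., -7.]), array([ 834., -319.]), array([ 332., -304.])]
300 [array([ 326., -114.]), array([ 667., -136.]), array([ 775., -218.]), array([ 325., -190.]), array([86., 10.]), array([ 774., -268.]), array([ 327., -255.])]
[271.00447097 167.34655705   0.        ]
```

```bash
python3 - <<'E'
from h import *
im=get_image("wrist"); cv2.imwrite("pics/w0.png",im)
E
```

```text
(no output)
```

View pics/w0.png

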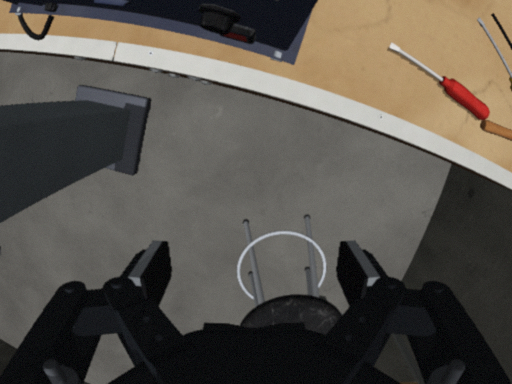

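The wrist view shows the open gripper over the floor, with the bench edge ahead. The blue machine's front beam tops out at about z = 280, x from 325, y −150 to −300. I'll raise the tool, pull it inward, then swing over that front corner.

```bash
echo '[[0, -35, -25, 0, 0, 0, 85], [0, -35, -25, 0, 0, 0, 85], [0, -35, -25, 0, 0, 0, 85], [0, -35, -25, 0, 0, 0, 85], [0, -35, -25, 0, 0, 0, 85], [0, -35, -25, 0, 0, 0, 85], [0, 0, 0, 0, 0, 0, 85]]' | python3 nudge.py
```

```text
refused: ROWS must be one flat list, 7 numbers to a row, no inner brackets. Nothing was moved.
```

The error is about the shape of the input: one flat list, 7 numbers to a row, no inner brackets. Fixing that and sending the same move.

```bash
echo '[0, -35, -25, 0, 0, 0, 85, 0, -35, -25, 0, 0, 0, 85, 0, -35, -25, 0, 0, 0, 85, 0, -35, -25, 0, 0, 0, 85, 0, -35, -25, 0, 0, 0, 85, 0, -35, -25, 0, 0, 0, 85, 0, 0, 0, 0, 0, 0, 85]' | python3 nudge.py; python3 -c "
from h import *
print(ctrl.read_state()['qpos'].round(2))"
```

```text
clock: 0.85
eef_pos: [115.7, -422.2, 384.5]
tool_rot: [3.137, -0.001, 0.268]
force: [0.1, -0.9, -0.9]
width: 84.9
gripper_force: 0.0
[ 1.2   0.15  0.04  1.83 -0.01  1.15 -0.06]
```

```bash
echo '[45, -2, 0, 0, 0, -0.1, 85, 48, -2, 0, 0, 0, -0.11, 85, 48, -2, 0, 0, 0, -0.11, 85, 48, -2, 0, 0, 0, -0.11, 85, 48, -2, 0, 0, 0, -0.11, 85, 48, -2, 0, 0, 0, -0.11, 85, 48, -2, 0, 0, 0, -0.11, 85, 48, -2, 0, 0, 0, -0.11, 85, 48, -2, 0, 0, 0, -0.11, 85, 48, -2, 0, 0, 0, -0.11, 85, 48, -2, 0, 0, 0, -0.11, 85, 0, 0, 0, 0, 0, 0, 85]' | python3 nudge.py; python3 -c "
from h import *
print(ctrl.read_state()['qpos'].round(2))"
```

```text
clock: 2.05
eef_pos: [443.0, -44.1, 381.1]
tool_rot: [3.141, -0.005, 1.481]
force: [-0.1, 0.4, -0.5]
width: 85.1
gripper_force: 0.0
[ 0.47  0.2  -0.52  1.81  0.1   1.16 -0.17]
```

```bash
echo '[45, 0, 20, 0, 0, 0, 85, 45, 0, 25, 0, 0, 0, 85, 45, 0, 25, 0, 0, 0, 85, 45, 0, 25, 0, 0, 0, 85, 45, 0, 25, 0, 0, 0, 85, 0, 0, 0, 0, 0, -0.15, 85, 0, 0, 0, 0, 0, -0.15, 85, 0, 0, 0, 0, 0, -0.15, 85, 0, 0, 0, 0, 0, -0.15, 85, 0, 0, 0, 0, 0, -0.15, 85, 0, 0, 0, 0, 0, -0.15, 85, 0, 0, 0, 0, 0, -0.15, 85]' | python3 nudge.py >/dev/null;  echo '[0, 0, 0, 0, 0, -0.15, 85, 0, 0, 0, 0, 0, -0.15, 85, 0, 0, 0, 0, 0, -0.15, 85, 0, 0, 0, 0, 0, -0.15, 85, 0, 0, 0, 0, 0, -0.15, 85, 0, 0, 0, 0, 0, -0.15, 85, 0, 0, 0, 0, 0, -0.15, 85, 0, 0, 0, 0, 0, -0.15, 85, 0, 0, 0, 0, 0, 0, 85]' | python3 nudge.py; python3 -c "
from h import *
s=ctrl.read_state();print(s['qpos'].round(2)); cv2.imwrite('pics/w1.png',get_image('wrist'))
print(proj('wrist',np.array([464,181.5,66]),s),proj('wrist',np.array([572.5,10.5,171]),s))"
```

```text
clock: 4.15
eef_pos: [464.6, 166.8, 263.2]
tool_rot: [3.139, -0.001, -2.566]
force: [0.1, 0.7, -0.6]
width: 84.8
gripper_force: 0.0
[ 0.35  0.6  -1.17  1.88  0.62  1.09  1.08]
[264.09299008 174.24649141] [ 58.80515305 199.95806155]
```

View pics/w1.png

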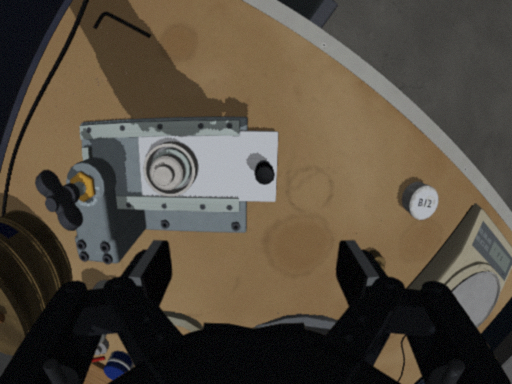

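The wrist view shows the knob at (264,172), predicted (264,174). The cap is upright in the ring at (170,167) and the wing runs from about (45,183) to (72,215), predicted centre (59,200). I'll refine the knob and wing by masks.

```bash
python3 - <<'E'
from h import *
s=ctrl.read_state(); im=cv2.imread("pics/w1.png"); t=cv2.imread("pics/top0.png"); sc=cv2.imread("pics/scene0.png")
def blob(im,x0,x1,y0,y1,th):
    m=(im[y0:y1,x0:x1].max(2)<th).astype(np.uint8); n,l,st,c=cv2.connectedComponentsWithStats(m)
    i=1+np.argmax(st[1:,4]); return c[i]+[x0,y0],st[i],m
k,st,_=blob(im,248,280,155,190,60);print(k,st)
k2,st,_=blob(t,240,258,198,217,75);print(k2,st)
k3,st,_=blob(sc,232,252,212,234,50);print(k3,st)
rs=[ray("wrist",*k,s),ray("top",*k2),ray("scene",*k3)]
print(tri(*rs),tri(*rs[:2]),tri(rs[0],rs[2]),plane(*rs[0],56),plane(*rs[1],60))
w,st,m=blob(im,30,84,160,232,70);print(w,st); rw=ray("wrist",*w,s)
p=np.argwhere(m).astype(float);p-=p.mean(0);v=np.linalg.svd(p,full_matrices=False)[2][0];print("dir px",v)
q=[plane(*ray("wrist",w[0]+e*v[1]*15,w[1]+e*v[0]*15,s),172)[:2] for e in(-1,1)];d=q[1]-q[0];print("wing yaw",np.arctan2(d[1],d[0]),np.arctan2(d[1],d[0])+np.pi)
print("wing",plane(*rw,168),plane(*rw,174),tri(rw,ray("top",315.2,154.8),ray("scene",326.5,200.5)))
E
```

```text
[263.83480826 172.15339233] [  7   6  19  23 339]
[249.47222222 206.75      ] [ 6  5  7  9 36]
[242.         223.37837838] [ 7  6  7 12 74]
(array([464.97096874, 181.37035127,  52.44920201]), [0.7, 1.1, 0.4]) (array([463.47946546, 180.40154781,  62.35486725]), [0.7, 0.7]) (array([464.70526031, 181.99208271,  51.94336445]), [0.1, 0.1]) [463.89889677 181.39314464  56.        ] [464.55595686 180.46872981  60.        ]
[ 61.0331725  198.56332931] [   6   10   48   61 1658]
dir px [0.99497641 0.1001097 ]
wing yaw 0.4712469461620196 3.612839599751813
wing [571.29815392  10.46563905 168.        ] [567.06796249  13.3963388  174.        ] (array([572.30209844,  10.38236867, 171.9331003 ]), [3.3, 3.0, 1.4])
```

```bash
echo '[-4, 6, 20, 0, 0, 0, 85, -4, 6, 40, 0, 0, 0, 85, 0, 0, 40, 0, 0, 0, 85, 0, 0, 40, 0, 0, 0, 85, 0, 0, 40, 0, 0, 0, 85, 0, 0, 30, 0, 0, 0, 85, 0, 0, 16, 0, 0, 0, 85, 0, 0, 0, 0, 0, 0, 85]' | python3 nudge.py; python3 -c "
from h import *
s=ctrl.read_state();print(s['qpos'].round(2)); cv2.imwrite('pics/w2.png',get_image('wrist'))"
```

```text
clock: 5.0
eef_pos: [463.2, 180.7, 36.0]
tool_rot: [3.141, -0.004, -2.568]
force: [-0.4, 0.3, -0.3]
width: 85.2
gripper_force: 0.0
[ 0.09  0.89 -0.82  2.07  1.08  0.7   0.68]
```

Positioned as intended, with no contact force. Closing on the knob.

```bash
echo '[0, 0, 0, 0, 0, 0, 10, 0, 0, 0, 0, 0, 0, 10, 0, 0, 0, 0, 0, 0, 10, 0, 0, 0, 0, 0, 0, 10, 0, 0, 0, 0, 0, 0, 10, 0, 0, 0, 0, 0, 0, 10, 0, 0, 0, 0, 0, 0, 10, 0, 0, 0, 0, 0, 0, 10, 0, 0, 0, 0, 0, 0, 10, 0, 0, 0, 0, 0, 0, 10]' | python3 nudge.py
```

```text
clock: 6.05
eef_pos: [464.7, 182.2, 39.1]
tool_rot: [3.141, 0.001, -2.566]
force: [-0.6, 0.3, 5.7]
width: 22.4
gripper_force: 58.5
```

```bash
echo '[0, -2, 0, 0, 0, 0, 10, 0, -4, 0, 0, 0, 0, 10, 0, -6, 0, 0, 0, 0, 10, 0, -6, 0, 0, 0, 0, 10, 0, -6, 0, 0, 0, 0, 10, 0, -6, 0, 0, 0, 0, 10, 0, -6, 0, 0, 0, 0, 10, 0, -6, 0, 0, 0, 0, 10, 0, -6, 0, 0, 0, 0, 10, 0, -6, 0, 0, 0, 0, 10, 0, -6, 0, 0, 0, 0, 10, 0, -4, 0, 0, 0, 0, 10]' | python3 nudge.py
```

```text
clock: 7.25
eef_pos: [497.7, 132.5, 39.1]
tool_rot: [3.134, 0.003, -2.563]
force: [-6.3, 8.8, 4.5]
width: 21.8
gripper_force: 59.0
```

```bash
echo '[0, -3, 0, 0, 0, 0, 10, 0, -3, 0, 0, 0, 0, 10, 0, -3, 0, 0, 0, 0, 10, 0, -2, 0, 0, 0, 0, 10, 0, -1, 0, 0, 0, 0, 10, 0, 0, 0, 0, 0, 0, 10]' | python3 nudge.py; echo '[0, -1.5, 0, 0, 0, 0, 10, 0, -1.5, 0, 0, 0, 0, 10, 0, 0, 0, 0, 0, 0, 10]' | python3 nudge.py
```

```text
clock: 7.85
eef_pos: [503.8, 122.7, 39.1]
tool_rot: [3.134, 0.003, -2.562]
force: [-6.3, 7.9, 5.1]
width: 22.4
gripper_force: 59.0
clock: 8.15
eef_pos: [505.3, 120.2, 39.1]
tool_rot: [3.134, 0.002, -2.562]
force: [-6.8, 7.9, 5.5]
width: 22.0
gripper_force: 59.0
```

```bash
echo '[0, -1.5, 0, 0, 0, 0, 10, 0, -1.5, 0, 0, 0, 0, 10, 0, 0, 0, 0, 0, 0, 10]' | python3 nudge.py;echo '[0, -1.5, 0, 0, 0, 0, 10, 0, -1.5, 0, 0, 0, 0, 10, 0, 0, 0, 0, 0, 0, 10]' | python3 nudge.py;echo '[0, -1.5, 0, 0, 0, 0, 10, 0, -1.5, 0, 0, 0, 0, 10, 0, 0, 0, 0, 0, 0, 10]' | python3 nudge.py
```

```text
clock: 8.45
eef_pos: [506.9, 117.8, 39.1]
tool_rot: [3.134, 0.002, -2.562]
force: [-7.0, 7.6, 6.0]
width: 22.2
gripper_force: 59.0
clock: 8.75
eef_pos: [508.4, 115.4, 39.1]
tool_rot: [3.134, 0.002, -2.562]
force: [-6.5, 9.1, 5.8]
width: 22.4
gripper_force: 59.1
clock: 9.05
eef_pos: [508.4, 115.4, 39.1]
tool_rot: [3.129, 0.003, -2.56]
force: [-10.7, 12.7, 5.2]
width: 22.4
gripper_force: 59.3
```

```bash
echo '[0, -2, 0, 0, 0, 0, 10, 0, -2, 0, 0, 0, 0, 10, 0, 0, 0, 0, 0, 0, 10]' | python3 nudge.py; python3 -c "
from h import *
cv2.imwrite('pics/top1.png',get_image('top'))"
```

```text
clock: 9.35
eef_pos: [508.4, 115.3, 39.2]
tool_rot: [3.124, 0.003, -2.558]
force: [-15.5, 18.9, 6.5]
width: 22.4
gripper_force: 60.0
```

```bash
echo '[0, 3, 0, 0, 0, 0, 10, 0, 3, 0, 0, 0, 0, 10, 0, 2, 0, 0, 0, 0, 10, 0, 0, 0, 0, 0, 0, 10, 0, 0, 0, 0, 0, 0, 85, 0, 0, 0, 0, 0, 0, 85, 0, 0, 0, 0, 0, 0, 85, 0, 0, 0, 0, 0, 0, 85, 0, 0, 0, 0, 0, 0, 85, 0, 0, 0, 0, 0, 0, 85, 0, 0, 0, 0, 0, 0, 85]' | python3 nudge.py; echo '[0, 0, -25, 0, 0, 0, 85, 0, 0, -45, 0, 0, 0, 85, 0, 0, -45, 0, 0, 0, 85, 0, 0, -45, 0, 0, 0, 85, 0, 0, -30, 0, 0, 0, 85, 0, 0, 0, 0, 0, 0, 85]' | python3 nudge.py;  python3 -c "
from h import *
s=ctrl.read_state();print(s['qpos'].round(2)); w=get_image('wrist');t=get_image('top')
cv2.imwrite('pics/top2.png',t);cv2.imwrite('pics/w3.png',w)
b=cv2.resize(t[130:220,250:350],None,fx=4,fy=4,interpolation=2);b=cv2.copyMakeBorder(b,0,24,0,0,0)
cv2.imwrite('pics/m3.png',np.hstack([w[:, :400],b[:384]]))"
```

```text
clock: 10.5
eef_pos: [510.3, 111.1, 38.2]
tool_rot: [-3.142, -0.0, -2.566]
force: [0.3, 0.4, -0.3]
width: 85.3
gripper_force: 0.0
clock: 11.1
eef_pos: [512.3, 112.7, 232.3]
tool_rot: [-3.139, 0.007, -2.566]
force: [0.5, -1.1, -0.4]
width: 85.1
gripper_force: 0.0
[ 0.41  0.66 -1.1   1.85  0.68  1.05  1.19]
```

View pics/m3.png

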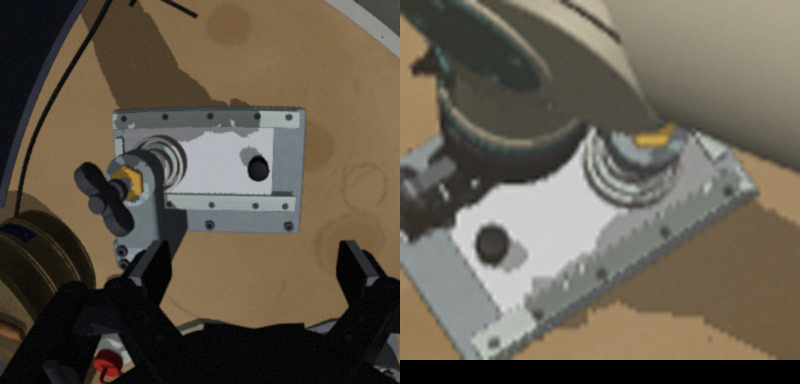

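The carriage is home: the knob is now near the slideway mouth at wrist (258,168), and the ring and cap are under the arm at (170,165). The wing runs from about (85,172) to (124,225) in the wrist view. Next is measuring its centre and angle.

```bash
python3 - <<'E'
from h import *
s=ctrl.read_state()
s1=dict(eef_pos=np.array([464.6,166.8,263.2]),tool_rot=np.array([3.139,-.001,-2.566]))
rs=[ray("wrist",58,198,s1),ray("wrist",104,199,s),ray("top",315.2,154.8),ray("scene",326.5,200.5)]
print(tri(*rs),tri(*rs[:2]))
for st,a,b in ((s1,(43,179),(73,218)),(s,(85,172),(122,225))):
  for z in(172,184):
    p,q=[plane(*ray("wrist",*c,st),z)[:2] for c in(a,b)];d=q-p
    print(z,(p+q)/2,np.hypot(*d),np.arctan2(d[1],d[0]),np.arctan2(d[1],d[0])%np.pi)
im=cv2.imread("pics/w3.png")
E
```

```text
(array([570.97082642,   9.44121756, 172.64567612]), [0.8, 3.7, 3.6, 1.5]) (array([564.61913566,  12.25545195, 178.30971868]), [1.3, 1.3])
172 [571.23331716   9.17036589] 49.879644764464565 1.2291115859917014 1.2291115859917014
184 [562.6410831  15.1857416] 47.320171488744485 1.2291115859917017 1.2291115859917017
172 [567.35214141   8.99840566] 50.723542550702724 1.1357425846430327 1.1357425846430327
184 [560.21779959  12.72482839] 47.66420651047753 1.1357425846430311 1.1357425846430311
```

```bash
echo '[1.5, -24, -5, 0, 0, 0, 85, 1.5, -35, -5, 0, 0, 0, 85, 1.5, -35, 0, 0, 0, 0, 85, 1.5, -24, 0, 0, 0, 0, 85, 0, 0, 0, 0, 0, -0.15, 85, 0, 0, 0, 0, 0, -0.15, 85, 0, 0, 0, 0, 0, -0.15, 85, 0, 0, 0, 0, 0, -0.15, 85, 0, 0, 0, 0, 0, 0, 85, 0, 0, 0, 0, 0, 0, 85]' | python3 nudge.py;  python3 -c "
from h import *
s=ctrl.read_state();print(s['qpos'].round(2)); w=get_image('wrist');cv2.imwrite('pics/w4.png',w)
for z in(172,185): print(proj('wrist',np.array([571.5,10,z]),s))
w=get_image('scene');cv2.imwrite('pics/s4.png',w)"
```

```text
clock: 12.2
eef_pos: [568.9, 8.9, 236.9]
tool_rot: [3.14, -0.001, -1.969]
force: [0.3, 0.2, 0.2]
width: 85.0
gripper_force: 0.0
[ 0.61  0.77 -1.19  1.72  0.77  1.2   1.95]
[251.09535024 208.42182881]
[251.00785365 214.74668883]
```

View pics/w4.png

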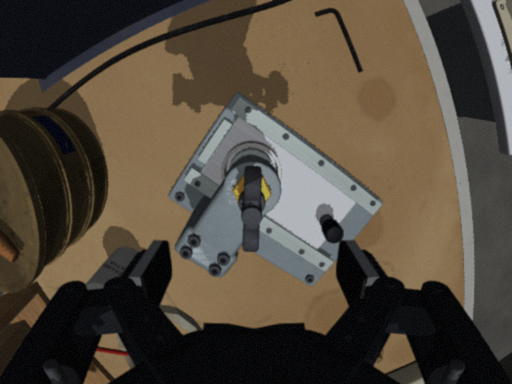

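The wing lies almost along tool x between the open fingers, running from (254,168) to (250,250). Its middle (252,209) matches the prediction, with about 0.05 rad of tilt left to correct. Descending and gripping.

```bash
echo '[-2, -1.5, 10, 0, 0, 0.04, 85, 0, 0, 25, 0, 0, 0, 85, 0, 0, 25, 0, 0, 0, 85, 0, 0, 14, 0, 0, 0, 85, 0, 0, 0, 0, 0, 0, 85, 0, 0, 0, 0, 0, 0, 85]' | python3 nudge.py; echo '[0, 0, 0, 0, 0, 0, 0, 0, 0, 0, 0, 0, 0, 0, 0, 0, 0, 0, 0, 0, 0, 0, 0, 0, 0, 0, 0, 0, 0, 0, 0, 0, 0, 0, 0, 0, 0, 0, 0, 0, 0, 0, 0, 0, 0, 0, 0, 0, 0, 0, 0, 0, 0, 0, 0, 0, 0, 0, 0, 0, 0, 0, 0, 0, 0, 0, 0, 0, 0, 0]' | python3 nudge.py; python3 -c "
from h import *
s=ctrl.read_state();print(s['qpos'].round(2),s['torque'].round(3)); w=get_image('wrist');cv2.imwrite('pics/w5.png',w)"
```

```text
clock: 12.9
eef_pos: [572.0, 10.7, 164.8]
tool_rot: [-3.141, 0.001, -2.006]
force: [-0.3, 0.5, 0.5]
width: 85.0
gripper_force: 0.0
clock: 13.9
eef_pos: [571.6, 10.4, 164.5]
tool_rot: [-3.141, 0.0, -2.005]
force: [-1.7, -0.1, 5.4]
width: 10.2
gripper_force: 62.8
[ 0.57  0.85 -1.11  1.79  0.87  1.08  1.84] [-0.107  0.438  0.094]
```

Gripped at 10.2 mm opening (the knob also read about 1.6 mm narrow). Turning clockwise and following the screw down.

```bash
echo '[0, 0, 0.1, 0, 0, 0.1, 0, 0, 0, 0.2, 0, 0, 0.15, 0, 0, 0, 0.2, 0, 0, 0.15, 0, 0, 0, 0.2, 0, 0, 0.15, 0, 0, 0, 0.2, 0, 0, 0.15, 0, 0, 0, 0.2, 0, 0, 0.15, 0, 0, 0, 0.2, 0, 0, 0.15, 0, 0, 0, 0.2, 0, 0, 0.15, 0, 0, 0, 0.1, 0, 0, 0.1, 0, 0, 0, 0, 0, 0, 0, 0]' | python3 nudge.py; python3 -c "
from h import *
s=ctrl.read_state();print(s['qpos'].round(2),s['torque'].round(3))"
```

```text
clock: 14.95
eef_pos: [571.3, 10.8, 162.9]
tool_rot: [-3.141, -0.0, 3.028]
force: [-3.1, 0.7, 5.9]
width: 10.5
gripper_force: 62.7
[ 0.43  0.72 -0.81  1.8   0.65  0.91  0.78] [ 0.205  0.646 -0.102]
```

```bash
echo '[0, 0, 0.1, 0, 0, 0.1, 0, 0, 0, 0.2, 0, 0, 0.15, 0, 0, 0, 0.2, 0, 0, 0.15, 0, 0, 0, 0.2, 0, 0, 0.15, 0, 0, 0, 0.2, 0, 0, 0.15, 0, 0, 0, 0.2, 0, 0, 0.15, 0, 0, 0, 0.1, 0, 0, 0.1, 0, 0, 0, 0, 0, 0, 0, 0]' | python3 nudge.py; python3 -c "
from h import *
s=ctrl.read_state();print(s['torque'].round(3))"
for i in 1; do echo '[0, 0, 0.1, 0, 0, 0.1, 0, 0, 0, 0.1, 0, 0, 0.1, 0, 0, 0, 0, 0, 0, 0, 0]' | python3 nudge.py; python3 -c "
from h import *
s=ctrl.read_state();print(s['torque'].round(3))"; done
```

```text
clock: 15.75
eef_pos: [571.5, 11.2, 161.7]
tool_rot: [3.141, -0.0, 2.079]
force: [-2.1, 2.3, 6.3]
width: 10.5
gripper_force: 62.8
[ 0.373  0.667 -0.097]
clock: 16.05
eef_pos: [571.6, 11.2, 161.4]
tool_rot: [3.141, -0.001, 1.88]
force: [-1.7, 2.3, 6.2]
width: 10.2
gripper_force: 62.8
[ 0.467  0.57  -0.066]
```

```bash
cat > t.py <<'E'
from h import *
s=ctrl.read_state();print("TORQUE",s['torque'].round(3),"yaw",s["tool_rot"][2].round(4),"j7",s["qpos"][6].round(2))
E
echo '[0, 0, 0.1, 0, 0, 0.1, 0, 0, 0, 0.1, 0, 0, 0.1, 0, 0, 0, 0, 0, 0, 0, 0]' | python3 nudge.py; python3 t.py; echo '[0, 0, 0.1, 0, 0, 0.1, 0, 0, 0, 0.1, 0, 0, 0.1, 0, 0, 0, 0, 0, 0, 0, 0]' | python3 nudge.py; python3 t.py
```

```text
clock: 16.35
eef_pos: [571.7, 11.2, 161.2]
tool_rot: [3.141, -0.001, 1.68]
force: [-2.1, 2.1, 5.3]
width: 10.4
gripper_force: 62.8
TORQUE [ 0.526  0.522 -0.089] yaw 1.6803 j7 -0.31
clock: 16.65
eef_pos: [571.7, 11.2, 160.9]
tool_rot: [3.141, -0.001, 1.481]
force: [-2.0, 2.5, 5.4]
width: 10.3
gripper_force: 62.8
TORQUE [ 0.652  0.484 -0.052] yaw 1.4812 j7 -0.46
```

```bash
echo '[0, 0, 0.1, 0, 0, 0.1, 0, 0, 0, 0.1, 0, 0, 0.1, 0, 0, 0, 0, 0, 0, 0, 0]' | python3 nudge.py; python3 t.py
```

```text
clock: 16.95
eef_pos: [571.8, 11.1, 160.7]
tool_rot: [3.141, -0.001, 1.282]
force: [-1.4, 3.0, 5.7]
width: 10.4
gripper_force: 62.7
TORQUE [ 0.753  0.461 -0.076] yaw 1.2821 j7 -0.62
```

```bash
echo '[0, 0, 0.1, 0, 0, 0.1, 0, 0, 0, 0.1, 0, 0, 0.1, 0, 0, 0, 0, 0, 0, 0, 0]' | python3 nudge.py; python3 t.py
```

```text
clock: 17.25
eef_pos: [571.9, 11.0, 160.4]
tool_rot: [3.142, -0.001, 1.083]
force: [0.1, 1.7, 4.3]
width: 10.6
gripper_force: 62.7
TORQUE [ 0.842  0.293 -0.052] yaw 1.0826 j7 -0.77
```

```bash
echo '[0, 0, 0.1, 0, 0, 0.1, 0, 0, 0, 0.1, 0, 0, 0.1, 0, 0, 0, 0, 0, 0, 0, 0]' | python3 nudge.py; python3 t.py
```

```text
clock: 17.55
eef_pos: [571.9, 10.9, 160.2]
tool_rot: [3.142, -0.001, 0.883]
force: [-0.5, 3.7, 4.6]
width: 10.3
gripper_force: 62.6
TORQUE [ 0.971  0.234 -0.019] yaw 0.8828 j7 -0.93
```

```bash
echo '[0, 0, 0.1, 0, 0, 0.1, 0, 0, 0, 0, 0, 0, 0, 0]' | python3 nudge.py; python3 t.py
```

```text
clock: 17.75
eef_pos: [571.9, 10.8, 160.2]
tool_rot: [-3.142, -0.001, 0.783]
force: [0.2, 3.3, 3.6]
width: 10.8
gripper_force: 62.7
TORQUE [ 1.018  0.176 -0.069] yaw 0.7828 j7 -1.01
```

```bash
echo '[0, 0, 0.1, 0, 0, 0.1, 0, 0, 0, 0, 0, 0, 0, 0]' | python3 nudge.py; python3 t.py
```

```text
clock: 17.95
eef_pos: [571.9, 10.8, 160.1]
tool_rot: [3.142, -0.001, 0.683]
force: [-0.2, 4.0, 5.0]
width: 10.1
gripper_force: 62.7
TORQUE [ 1.073  0.109 -0.114] yaw 0.6829 j7 -1.08
```

```bash
echo '[0, 0, 0.1, 0, 0, 0.1, 0, 0, 0, 0, 0, 0, 0, 0]' | python3 nudge.py; python3 t.py
```

```text
clock: 18.15
eef_pos: [572.0, 10.8, 160.1]
tool_rot: [3.142, -0.001, 0.583]
force: [-1.0, 4.7, 5.6]
width: 10.7
gripper_force: 62.8
TORQUE [ 1.12   0.106 -0.029] yaw 0.5826 j7 -1.16
```

```bash
echo '[0, 0, 0.1, 0, 0, 0.1, 0, 0, 0, 0, 0, 0, 0, 0]' | python3 nudge.py; python3 t.py
```

```text
clock: 18.35
eef_pos: [572.1, 10.8, 160.1]
tool_rot: [3.141, -0.001, 0.487]
force: [-0.3, 3.2, 5.6]
width: 10.3
gripper_force: 65.8
TORQUE [1.01  0.072 0.968] yaw 0.4868 j7 -1.24
```

The torque jumps to about 1 N m at yaw 0.487, so the screw is seated, somewhere between 0.58 and 0.49. I'll back off in small steps to find where the load disappears.

```bash
echo '[0, 0, 0, 0, 0, -0.02, 0, 0, 0, 0, 0, 0, 0, 0]' | python3 nudge.py|grep -E "grip|tool"; python3 t.py; echo '[0, 0, 0, 0, 0, -0.02, 0, 0, 0, 0, 0, 0, 0, 0]' | python3 nudge.py|grep -E "grip|tool"; python3 t.py;echo '[0, 0, 0, 0, 0, -0.02, 0, 0, 0, 0, 0, 0, 0, 0]' | python3 nudge.py|grep -E "grip|tool"; python3 t.py;echo '[0, 0, 0, 0, 0, -0.02, 0, 0, 0, 0, 0, 0, 0, 0]' | python3 nudge.py|grep -E "grip|tool"; python3 t.py
```

```text
tool_rot: [3.141, -0.001, 0.508]
gripper_force: 63.7
TORQUE [1.003 0.116 0.706] yaw 0.5083 j7 -1.22
tool_rot: [3.141, -0.001, 0.527]
gripper_force: 63.1
TORQUE [1.032 0.122 0.451] yaw 0.527 j7 -1.2
tool_rot: [3.142, -0.001, 0.546]
gripper_force: 62.9
TORQUE [1.057 0.159 0.109] yaw 0.5457 j7 -1.19
tool_rot: [-3.142, -0.001, 0.565]
gripper_force: 62.9
TORQUE [ 1.081  0.183 -0.037] yaw 0.5651 j7 -1.17
```

Load vanishes at yaw ≈ 0.553, so that is the seated angle. The target is 0.553 + 1.571 = 2.124.

```bash
echo '[0, 0, -0.1, 0, 0, -0.1, 0, 0, 0, -0.2, 0, 0, -0.15, 0, 0, 0, -0.2, 0, 0, -0.15, 0, 0, 0, -0.2, 0, 0, -0.15, 0, 0, 0, -0.2, 0, 0, -0.15, 0, 0, 0, -0.2, 0, 0, -0.15, 0, 0, 0, -0.2, 0, 0, -0.15, 0, 0, 0, -0.2, 0, 0, -0.15, 0, 0, 0, -0.2, 0, 0, -0.15, 0, 0, 0, -0.2, 0, 0, -0.15, 0, 0, 0, -0.1, 0, 0, -0.1, 0, 0, 0, 0, 0, 0, 0, 0]' | python3 nudge.py; python3 t.py
```

```text
clock: 20.35
eef_pos: [571.4, 10.7, 161.8]
tool_rot: [3.141, -0.001, 2.117]
force: [-0.9, 3.8, 4.9]
width: 10.6
gripper_force: 62.8
TORQUE [1.039 0.477 0.056] yaw 2.1165 j7 0.04
```

```bash
echo '[0, 0, 0, 0, 0, -0.007, 0, 0, 0, 0, 0, 0, 0, 0, 0, 0, 0, 0, 0, 0, 0, 0, 0, 0, 0, 0, 0, 0]' | python3 nudge.py; python3 - <<'E'
from h import *
w=get_image("wrist");a=get_image("scene");t=get_image("top")
r=lambda i,s:cv2.resize(i,s,interpolation=2)
cv2.imwrite("pics/f.png",np.vstack([np.hstack([r(w,(400,300)),r(a[150:300,200:400],(400,300))]),r(t[100:280,60:540],(800,300))]))
E
python3 t.py
```

```text
clock: 20.75
eef_pos: [571.4, 10.7, 161.8]
tool_rot: [3.141, -0.001, 2.121]
force: [-1.3, 2.1, 5.7]
width: 10.5
gripper_force: 62.7
TORQUE [ 1.006  0.49  -0.029] yaw 2.1214 j7 0.04
```

View pics/f.png

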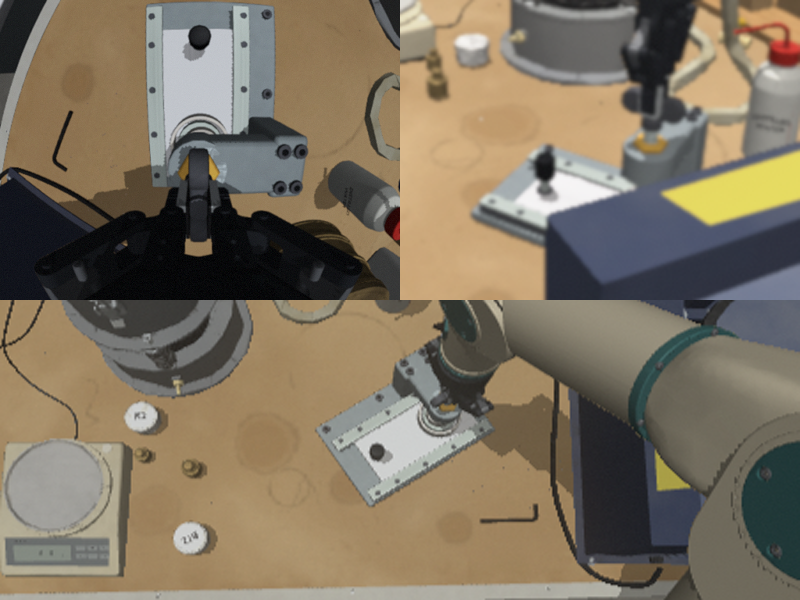

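The final view shows the wing held squarely between the pads, the carriage home with ring and cap under the screw, and the bystanders where they were. The fingers are clear of the lock nut, so I'm handing in.

```bash
python3 -c "
from cell import ctrl, get_image, calibration, finish_job
print(finish_job())"
```

```text
the job is handed in; nothing more can be done
None
```

The job is handed in, with no verdict returned: the carriage is home against the stop, and the screw was seated on the cap, backed off about a quarter turn (1.57 rad by the gripper's yaw) and is still held by the wing; the hex key, tin and weight were not touched, and the cap, partly hidden under the press arm, looked upright in the last pictures.

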